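Tighten the lock ring of a monitor-arm swivel with a pin spanner

ROBOT

A 6-joint arm with a two-finger parallel gripper is mounted at the origin on the work surface. World frame = base frame: x ahead of the robot, y to its left, z up, the work surface at z = 0. Lengths are in mm, angles in rad, forces in N, time in s.
With the tool pointing down it reaches from about 300 to 850 mm from the base axis. Payload 4.2 kg.
Tool frame: the origin (TCP) lies at the very end of the fingers, on their centre line; the grasp point (between the pads) lies 19 mm behind it; y points along the fingers, z is the direction in which the jaws open and shut, and the axes are right-handed (so a half turn about y gives the same grasp; the last joint's range is limited). The gripper opens to 91 mm and grips with 3 to 60 N. Pads are 32 mm wide; open, the fingers measure 118 mm over their backs; the gripper's body (76 mm by 178 mm) begins 60 mm behind the grasp point.
Start: joints at [1.117, 0.32, 1.565, -0, 1.257, -0.02], TCP at [241.689, 521.756, 213.976] pointing down, gripper open.
Joint ranges: [-3.11, 3.11], [-0.84, 2.01], [0.21, 2.61], [-1.34, 4.49], [0.05, 2.63], [-2.56, 2.56]. Speed limits (rad/s): [2.57, 2.57, 3.14, 3.14, 3.14, 3.14].

INTERFACE

Orientations are given as a unit quaternion [w, x, y, z].
In Python, from rig import ctrl, ik, sense, eyes gives the robot as it stands. Calls block until the motion is done:
- ctrl.move_ptp(position, orientation): joint-space move of the TCP to a pose.
- ctrl.move_linear(position, frame=None, speed=150, force_limit=None): straight line of the TCP; frame=None keeps the orientation; speed is the mean speed in mm/s. With force_limit (N) it stops when the force on the tool has changed by that much, and returns True; else False.
- ctrl.move_joints(angles): joint-space move.
- ctrl.release() and ctrl.grab(): open the fingers fully, or close them until they stop; the grip force is fixed at half the most.
- ctrl.dwell(seconds).
- ik(position, orientation): joint angles nearest the present ones, or None.
- sense(): the state.
- eyes.get_image(name): name is "scene" or "side" or "wrist"; returns (picture, depth): 420x560x3 uint8, red, green, blue; 420x560 float32, mm along the optical axis (not along the pixel's ray), 0 where there is no reading.
- eyes.camera_model(name): a dict with "intrinsics" (3x3 intrinsics, pixels), "R" (3x3) and "t" (3): a world point X has camera coordinates R X + t. Camera axes: x right, y down, z forward; pixel columns grow to the right and rows downward; lengths in mm; the calibration is good to about 2 mm. A picture is of the moment at which its call begins: read the wrist's pose just before it. camera_model takes no time and is no camera call; for the wrist camera it gives the pose at the moment of the call.
A pose or a line that the arm cannot do raises ctrl.PlanningError and nothing moves.
- ctrl.finish_job(): hands the job in, once; it reports no verdict.
The state is a dict: "clock": time; "qpos": joint angles; "joint_velocities": joint speeds; "joint_torque": joint torques, N m; "ee_pos": TCP position; "tool_rot": TCP orientation; "contact_force": force on the tool from outside, world axes, zero at the start; "wrist_torque": the same for the moment, N m; "gripper_width": opening from 0.0 (shut) to 1.0 (fully open).
Only numpy, scipy, OpenCV 4.12 (cv2) and the standard library are available. Lean on these libraries where they do the work, as an engineer would, in place of code of your own. Each camera call takes 0.05 s, during which the arm holds its last target.

TASK

On the shop counter the swivel base of a monitor arm has a loose lock ring. Take the two-pin spanner from its mat, with light pressure feel both of its pins fully into the two holes in the ring's top face before you turn, then turn the ring clockwise (seen from above) with it until the ring comes up against its stop, without forcing it. Then lift the spanner off, set it back on its mat standing as you found it, let go, and leave the other things on the counter undisturbed.

Things in the scene. Friction and masses are not known exactly. Their poses are not given: they have to be found in the camera images.
- spanner_grip (a point): Grip point of a bright steel two-pin face spanner (160 g) standing on its mat: mid-line of the handle, half-way up, 37 mm above the counter, 35 mm behind the pins. x: the handle runs from the pins to -x; z up. Handle: straight bar 14 mm wide (y), 20 mm high, from 8 mm ahead of the pins to 118 mm behind; pinch its sides from above. 112 mm behind the pins a tail goes down to pin-tip level.
- spanner_pins (a point): The same spanner, same axes: the point half-way between the tips of its two pins, 33 mm below the grip point. The pins point down, 22 mm to either side (+y, -y), 6 mm thick, the last 2.5 mm tapered to 3 mm; they stick out 9 mm below a cross-bar of 16 x 60 x 7 mm (x, y, z), whose underside is 14 mm below the handle's.
- ring_top (a point): Centre of the lock ring's top face, 68 mm above the counter; axes of the swivel base, not of the ring. Ring: knurled steel disc 72 mm across, 14 mm thick, two round holes 9 mm wide, 11 mm deep, 22 mm either side of its axis. At the start the line through the holes is within 30 degrees (either way) of the y axis here; where exactly must be seen or felt. Handle towards -x or +x: both fit.
- swivel_base: Fixed aluminium base under the ring: plate 150 x 120 x 10 mm, a hub 60 mm across, a link 36 mm wide running 190 mm to its +x, all below 55 mm. Origin under the ring's axis, at counter level, z up. The ring sits on a spring washer: pressed from above it gives up to 2.5 mm, from about 2 N at first to 10 N, then it is solid. With the cross-bar on the ring's face the pin tips are 9 mm under it.
- lock_ring (a joint): How far the lock ring has been turned clockwise seen from above (rad): 0 at the start, 0.55 hard against its stop. It turns stiffly, with about 0.3 N m, and stays where it is left.
- mat: Flat black rubber mat fixed on the counter, 220 x 140 x 4 mm (x, y, z), to the left or the right of the swivel base; origin at the centre of its underside. The spanner stands on it, handle roughly along the mat's -x.
- tray: Black open plastic tray, 170 x 120 x 30 mm, on the other side from the mat; to be left alone. Origin at the centre of its underside.
- carton: Small cardboard carton, 90 x 120 x 70 mm, beyond to the right; to be left alone. Origin at the centre of its underside.
- jar: Clear jar 56 mm across, 70 mm high, beyond to the left; to be left alone. Origin at the centre of its underside.
Mind the look-alikes: they are no part of the job. What is shaped like the part that bears spanner_grip but green or yellow is not meant.

How it is judged:
By the outcome, as a careful person would: the job done as asked, in the order asked, and still so for the second after the job is handed in, with the robot touching nothing.
It also fails if it takes over 72 s, if anything falls off the work surface, if the arm or the gripper's body presses on something with over 40 N, if the wrist force passes 120 N, or if a joint passes its speed limit or range.

## Working session

There is one attempt and no reset: what is moved stays moved. The work goes in short steps, each a Python script; the robot and the scene stay as the last script left them, time stands still between calls to the robot, and variables do not carry over. Pictures are saved under pics/ and viewed, and the job is handed in when it is done.

```bash
ls; mkdir -p pics; python3 - <<'E'
from rig import ctrl, ik, sense, eyes
import cv2,numpy as np
s=sense();print(s)
for n in ("scene","side","wrist"):
    im,d=eyes.get_image(n);cv2.imwrite(f"pics/{n}0.png",im[...,::-1]);np.savez(f"pics/{n}0.npz",im=im,d=d,**eyes.camera_model(n))
    m=eyes.camera_model(n);print(n,m, (d>0).mean())
E
```

```text
pics
{'clock': 0.0, 'qpos': array([ 1.11702071e+00,  3.20315075e-01,  1.56568383e+00, -3.76595275e-05,
        1.25740801e+00, -1.99780463e-02]), 'joint_velocities': array([-0.00034605, -0.00015352, -0.00149287, -0.00022201, -0.00042273,
        0.00098552]), 'joint_torque': array([ 5.29397894e-04, -4.12441814e+01, -2.31978196e+01,  7.26772752e-02,
        4.56522102e-02, -1.47533951e-04]), 'ee_pos': array([241.45766059, 521.28070369, 213.10511996]), 'tool_rot': array([-0.68991304,  0.69116604, -0.15230501,  0.15202857]), 'contact_force': array([-0.43892806, -0.14252891,  0.36463213]), 'wrist_torque': array([ 0.00105497, -0.02017701,  0.02130454]), 'gripper_width': 1.000010777902586}
scene {'intrinsics': array([[381.09399121,   0.        , 280.65778216],
       [  0.        , 381.09399121, 210.42911461],
       [  0.        ,   0.        ,   1.        ]]), 'R': array([[-0.38841281,  0.92142247,  0.01077572],
       [ 0.6471272 ,  0.28107519, -0.70867702],
       [-0.65601972, -0.26828597, -0.70545075]]), 't': array([ 158.34067456, -330.30568125, 1302.7848777 ])} 0.9961139455782313
side {'intrinsics': array([[400.82678281,   0.        , 273.87857523],
       [  0.        , 400.82678281, 209.59623591],
       [  0.        ,   0.        ,   1.        ]]), 'R': array([[-0.96745258, -0.25166533,  0.02645873],
       [-0.16065365,  0.53004921, -0.83260929],
       [ 0.19551446, -0.8097607 , -0.55322844]]), 't': array([560.58744849, 134.83646247, 814.12320055])} 0.9961862244897959
wrist {'intrinsics': array([[310.98948233,   0.        , 281.91133891],
       [  0.        , 310.98948233, 207.91806335],
       [  0.        ,   0.        ,   1.        ]]), 'R': array([[ 0.42054491,  0.90727111, -0.00105425],
       [ 0.873963  , -0.40479318,  0.26894453],
       [ 0.24357885, -0.11402463, -0.96315509]]), 't': array([-574.33292326,  -30.26798325,  391.46124794])} 0.9958460884353741
```

View pics/scene0.png

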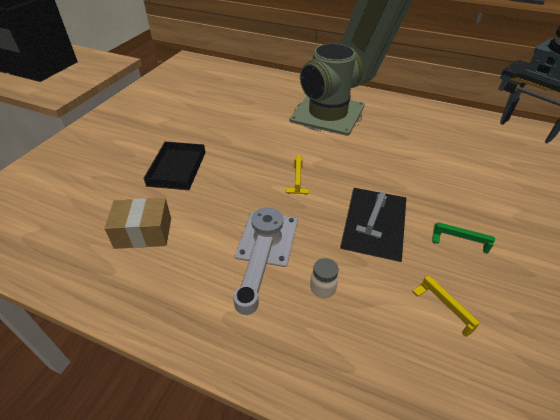

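View pics/side0.png

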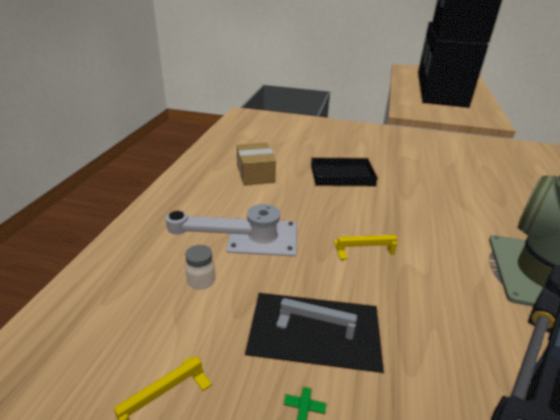

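View pics/wrist0.png

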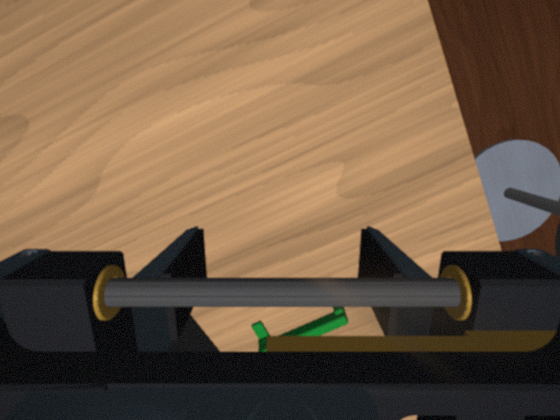

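The scene view shows the bright steel spanner on the mat with its cross-bar at (369,231) and tail at (381,197). The look-alikes are yellow at (298,176) and (447,303) and green at (463,236). Only the steel one fits, being bright steel and on the mat. The ring is at (267,221), the tray at (176,165), the carton at (139,222) and the jar at (325,278). Next I'll confirm with a crop and take rough positions.

```bash
cat > h.py <<'E'
import numpy as np,cv2
def ray(m,u,v):
    K=m["intrinsics"];R=m["R"];t=m["t"]
    return -R.T@t, R.T@np.linalg.inv(K)@np.array([u,v,1.])
def plane(m,u,v,z):
    c,d=ray(m,u,v); return c+d*(z-c[2])/d[2]
def dep(m,dm,u,v):
    c,d=ray(m,u,v); return c+d*dm[int(round(v)),int(round(u))]
def proj(m,X):
    p=m["intrinsics"]@(m["R"]@np.asarray(X,float)+m["t"]); return p[:2]/p[2]
def pts(m,dm):
    v,u=np.mgrid[:dm.shape[0],:dm.shape[1]]
    q=np.stack([u,v,np.ones_like(u)],-1)@np.linalg.inv(m["intrinsics"]).T*dm[...,None]
    return (q-m["t"])@m["R"]
def snap(n,tag):
    from rig import eyes
    m=eyes.camera_model(n); im,d=eyes.get_image(n)
    cv2.imwrite(f"pics/{tag}.png",im[...,::-1]);np.savez(f"pics/{tag}.npz",im=im,d=d,**m)
    return im,d,m
def load(tag):
    z=np.load(f"pics/{tag}.npz"); return z["im"],z["d"],{k:z[k] for k in("intrinsics","R","t")}
E
python3 - <<'E'
from h import *
np.set_printoptions(precision=1,suppress=True)
im,d,m=load("scene0")
for n,u,v in [("ring",267,219),("xbar",369,231),("tail",381,196),("link end",246,297),("jar",325,267),("carton",139,210),("tray",176,165),("yel1",298,176)]:
    print(n,dep(m,d,u,v))
for c in [(351,190),(407,195),(401,257),(343,248)]: print("mat",plane(m,*c,4))
for c in [(250,212),(298,218),(289,263),(237,254)]: print("plate",plane(m,*c,10))
cv2.imwrite("pics/crop0.png",cv2.resize(im[150:330,220:500,::-1],None,fx=2.8,fy=2.8,interpolation=cv2.INTER_CUBIC))
E
```

```text
ring [595.2  45.1  68.2]
xbar [499.7 261.4  26.4]
tail [396.4 262.4  50. ]
link end [786.   87.2  53.5]
jar [671.5 206.1  70.2]
carton [ 688.8 -229.7   73.1]
tray [ 450.4 -305.3    6.6]
yel1 [401.4  46.   45.5]
mat [351.7 180.8   4. ]
mat [311.6 322.5   4. ]
mat [527.3 345.6   4. ]
mat [554.1 217.6   4. ]
plate [539.4 -27.5  10. ]
plate [511.1  89.7  10. ]
plate [647.6 120.9  10. ]
plate [670.5   4.4  10. ]
```

View pics/crop0.png

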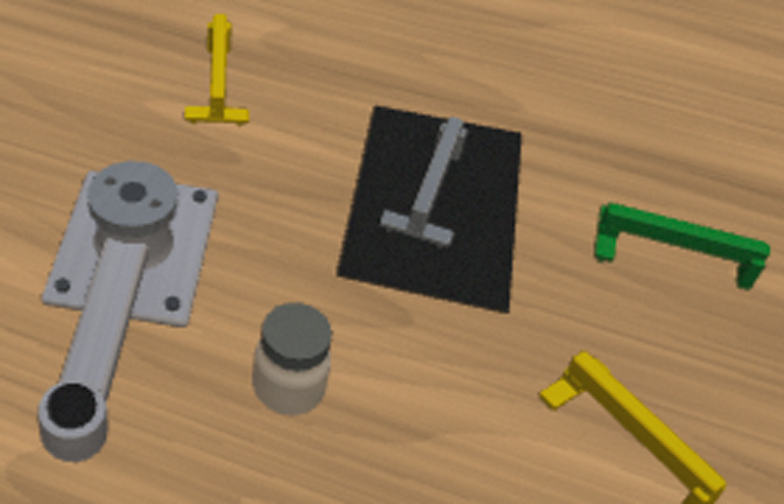

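The crop confirms it: the steel spanner stands on the black mat, and the green and yellow ones are off it. The ring holes show at crop (110,181) and (155,203). I'll use the wrist camera for precise measurements.

```bash
cat >> h.py <<'E'
from scipy.spatial.transform import Rotation as Ro
def toolq(yaw,flip=False):
    # tool y = down, tool z = spanner +y (yaw) or its opposite
    z=np.array([-np.sin(yaw),np.cos(yaw),0.])*(-1 if flip else 1); y=np.array([0,0,-1.]); x=np.cross(y,z)
    return Ro.from_matrix(np.stack([x,y,z],1)).as_quat(scalar_first=True)
E
python3 - <<'E'
from h import *
from rig import ik,sense
np.set_printoptions(precision=3,suppress=True)
im,d,m=load("wrist0")
s=sense();R=Ro.from_quat(s["tool_rot"],scalar_first=True).as_matrix()
c=-m["R"].T@m["t"];print("cam in tool",R.T@(c-s["ee_pos"]),"axes\n",R.T@m["R"].T)
print(R)
for f in(False,True):
  for y in (-.9,-.5,0,.5,.8):
    print(f,y,ik([560,45,150],toolq(y,f)),ik([460,261,150],toolq(y,f)))
E
```

```text
cam in tool [ -76.003 -171.249   -0.096] axes
 [[ 0.     0.963  0.269]
 [-0.    -0.269  0.963]
 [ 1.    -0.     0.   ]]
[[ 0.907 -0.001  0.42 ]
 [-0.42  -0.001  0.907]
 [-0.    -1.    -0.001]]
False -0.9 [ 0.06   0.347  1.693 -0.     1.101 -0.611] [ 0.494  0.298  1.768 -0.     1.076 -0.176]
False -0.5 [ 0.06   0.347  1.693 -0.     1.101 -1.011] [ 0.494  0.298  1.768 -0.     1.076 -0.576]
False 0 [ 0.06   0.347  1.693 -0.     1.101 -1.511] [ 0.494  0.298  1.768 -0.     1.076 -1.076]
False 0.5 [ 0.06   0.347  1.693 -0.     1.101 -2.011] [ 0.494  0.298  1.768 -0.     1.076 -1.576]
False 0.8 [ 0.06   0.347  1.693 -0.     1.101 -2.311] [ 0.494  0.298  1.768 -0.     1.076 -1.876]
True -0.9 [ 0.06   0.347  1.693 -0.     1.101  2.531] None
True -0.5 [ 0.06   0.347  1.693 -0.     1.101  2.131] None
True 0 [ 0.06   0.347  1.693 -0.     1.101  1.631] [ 0.494  0.298  1.768 -0.     1.076  2.065]
True 0.5 [ 0.06   0.347  1.693 -0.     1.101  1.131] [ 0.494  0.298  1.768 -0.     1.076  1.565]
True 0.8 [ 0.06   0.347  1.693 -0.     1.101  0.831] [ 0.494  0.298  1.768 -0.     1.076  1.265]
```

```bash
python3 - <<'E'
from h import *
from rig import ctrl,ik,sense
np.set_printoptions(precision=3,suppress=True)
ctrl.move_ptp([648,56,150],toolq(0.2)); ctrl.dwell(.2); snap("wrist","ring1")
ctrl.move_ptp([520,261,130],toolq(0.0)); ctrl.dwell(.2); snap("wrist","span1")
s=sense();print(s["clock"],s["ee_pos"],s["contact_force"])
E
```

```text
3.8333 [520.777 260.145 130.002] [-0.112 -0.305  0.623]
```

View pics/ring1.png

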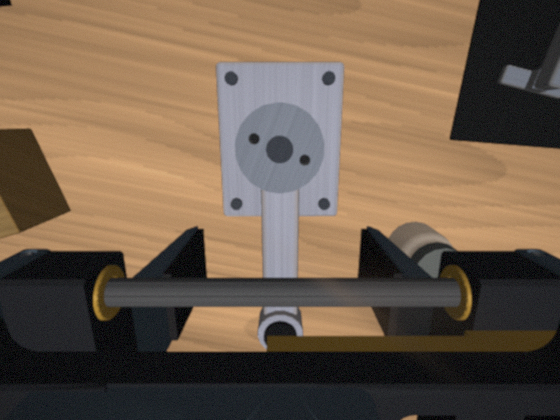

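View pics/span1.png

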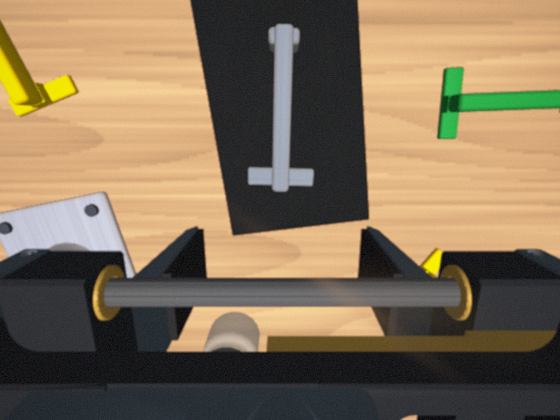

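The ring view shows the ring centred at (279,149), with holes at (254,139) and (305,160). The spanner view shows the handle from (285,25) to (281,190) and the cross-bar at (281,177). Next I'll refine these by masks.

```bash
python3 - <<'E'
from h import *
np.set_printoptions(precision=2,suppress=True)
im,d,m=load("ring1")
g=cv2.cvtColor(im,cv2.COLOR_RGB2GRAY)
mask=((g<85)).astype(np.uint8); mask[:100]=0;mask[195:]=0;mask[:,:233]=0;mask[:,325:]=0
n,l,st,ce=cv2.connectedComponentsWithStats(mask)
H=[]
for i in range(1,n):
    if st[i,4]>20:
        P=plane(m,*ce[i],68);print(st[i],ce[i],P); H.append((st[i,4],P))
H.sort(key=lambda a:-a[0]); a,b=H[1][1],H[2][1]
mid=(a+b)/2;print("mid",mid,"sep",np.linalg.norm(a-b)); v=(a-b) if a[1]>b[1] else b-a; print("line yaw vs y",np.arctan2(-v[0],v[1]))
# link yaw by depth: pts
X=pts(m,d)
sel=(abs(X[...,2]-68)<3)&(np.hypot(X[...,0]-mid[0],X[...,1]-mid[1])<45)
print("ring top pts",sel.sum(),X[sel].mean(0),X[sel].min(0),X[sel].max(0))
# plate bolt holes
for c in [(231,78),(328,78),(236,204),(324,204)]: print(plane(m,*c,10))
im,d,m=load("span1");X=pts(m,d)
g=cv2.cvtColor(im,cv2.COLOR_RGB2GRAY).astype(int)
mk=(g>95)&(np.ptp(im.astype(int),axis=2)<40); mk[:, :200]=0;mk[:,360:]=0;mk[212:]=0
# top of handle z=47
u=mk.astype(np.uint8);n,l,st,ce=cv2.connectedComponentsWithStats(u);i=1+np.argmax(st[1:,4]);print(st[i])
c=l==i
for v in range(24,196,8):
    cc=np.where(c[v])[0]
    if len(cc): print(v,cc.min(),cc.max(),plane(m,cc.min()-.5,v,47)[:2],plane(m,cc.max()+.5,v,47)[:2],d[v,281])
sel=c&(abs(X[...,2]-47)<2.5); P=X[sel];print("handle top",len(P),P.min(0),P.max(0),np.median(P[:,2]))
vv,uu=np.where(sel);print(uu.min(),uu.max(),vv.min(),vv.max())
rect=cv2.minAreaRect(P[:,:2].astype(np.float32));print(rect)
sel=c&(abs(X[...,2]-23)<4)&(X[...,0]>460);P=X[sel];print("bar top?",len(P),np.median(P[:,2]));rect=cv2.minAreaRect(P[:,:2].astype(np.float32));print(rect)
E
```

```text
[249 133  10  11  88] [253.58 138.3 ] [590.9   22.08  68.  ]
[266 136  27  27 551] [279.12 149.03] [595.12  43.66  68.  ]
[300 155  10  10  82] [304.38 159.6 ] [599.32  65.4   68.  ]
mid [595.11  43.74  68.  ] sep 44.125517332904835
line yaw vs y -0.19177255837233406
ring top pts 6172 [593.84  43.15  68.44] [559.19   7.37  65.25] [630.49  79.34  70.98]
[545.1  -12.55  10.  ]
[527.09  75.93  10.  ]
[664.05  11.48  10.  ]
[645.88 100.81  10.  ]
[ 248   24   66  168 4037]
24 277 290 [376.87 256.35] [376.89 266.55] 226.47795
32 269 299 [382.08 250.45] [382.13 273.17] 227.82161
40 269 299 [387.37 250.38] [387.42 273.25] 228.21034
48 274 292 [392.74 254.02] [392.76 268.12] 231.26181
56 274 292 [398.16 253.97] [398.19 268.16] 231.692
64 274 292 [403.65 253.92] [403.68 268.2 ] 233.22556
72 274 291 [409.22 253.87] [409.24 267.48] 236.18497
80 274 291 [414.85 253.81] [414.88 267.52] 235.88283
88 274 291 [420.56 253.76] [420.59 267.56] 237.97975
96 274 291 [426.34 253.71] [426.37 267.59] 239.80467
104 273 290 [432.2  252.88] [432.23 266.85] 240.55896
112 273 290 [438.14 252.82] [438.17 266.89] 243.22528
120 273 290 [444.15 252.76] [444.18 266.92] 243.33339
128 273 290 [450.25 252.7 ] [450.28 266.95] 246.96364
136 273 289 [456.43 252.63] [456.46 266.19] 246.71112
144 273 289 [462.7  252.57] [462.72 266.22] 249.49864
152 273 289 [469.04 252.51] [469.07 266.25] 250.4667
160 273 288 [475.48 252.44] [475.51 265.46] 251.75569
168 248 308 [481.97 231.89] [482.07 281.88] 254.55269
176 248 313 [488.58 231.68] [488.7  286.15] 256.3966
184 249 312 [495.3  232.29] [495.41 285.48] 257.58505
handle top 2853 [376.37 251.74  44.5 ] [500.9  267.84  49.45] 47.15992635428691
272 292 24 190
((438.6636657714844, 259.84381103515625), (13.783210754394531, 124.75969696044922), 88.55078125)
bar top? 773 20.219525441070637
((493.24072265625, 258.369140625), (58.667545318603516, 16.04269790649414), 88.32018280029297)
```

Measured spanner pins are at about (493.5, 258.6) with yaw −0.025, and handle width 13.8 and length 124.8 match the description. The ring centre is (595.1, 43.7). The holes are 44.1 mm apart as they should be, with their line at yaw −0.19. Grasping now.

```bash
python3 - <<'E'
from h import *
from rig import ctrl,ik,sense
np.set_printoptions(precision=3,suppress=True)
yaw=-0.025; q=toolq(yaw)
ctrl.move_ptp([458.5,259.5,90],q)
print(ctrl.move_linear([458.5,259.5,18.5],speed=80,force_limit=8)); ctrl.dwell(.2)
s=sense();print("pre",s["ee_pos"],s["contact_force"])
ctrl.grab();ctrl.dwell(.2)
s=sense();print(s["clock"],s["ee_pos"],s["contact_force"],s["wrist_torque"],s["gripper_width"]*91)
snap("wrist","g1")
ctrl.move_linear([458.5,259.5,60],speed=60);ctrl.dwell(.3)
s=sense();print(s["clock"],s["ee_pos"],s["contact_force"],s["wrist_torque"],s["gripper_width"]*91)
snap("wrist","g2");snap("scene","g2s");snap("side","g2d")
E
```

```text
False
pre [458.783 259.666  18.98 ] [-0.411  0.519 -0.079]
6.825 [458.513 259.52   18.51 ] [-0.552  0.437 -0.043] [0.04  0.049 0.026] 13.935763100010272
8.0167 [458.35  259.409  59.707] [-0.383 -0.488 -1.427] [ 0.02  -0.051  0.024] 13.734401329902859
```

View pics/g2.png

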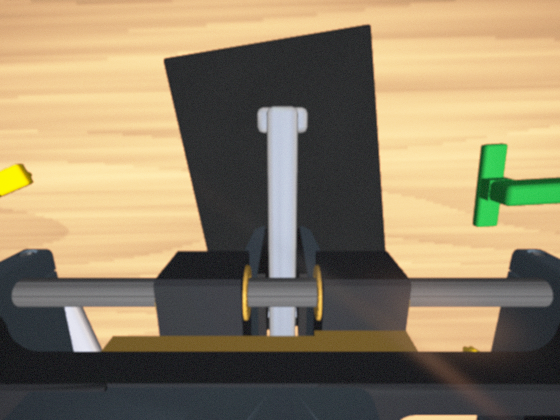

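View pics/g2d.png

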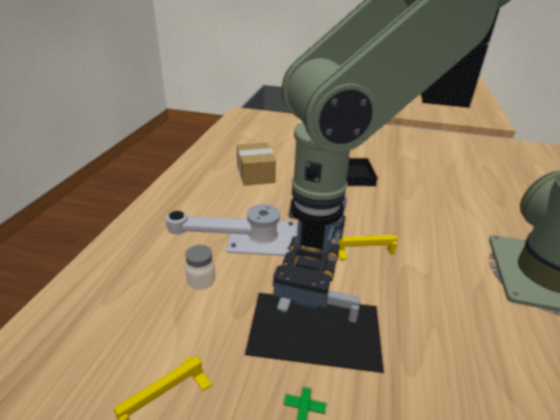

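View pics/g2s.png

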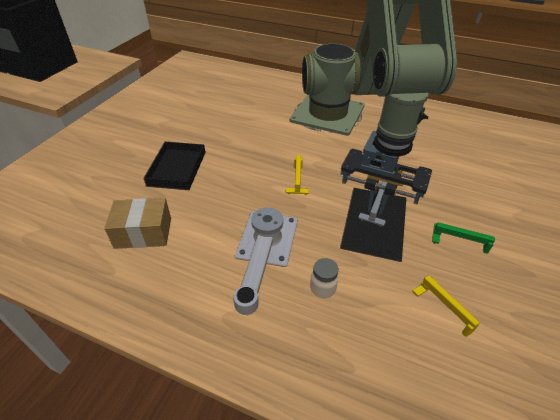

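The spanner is held and has lifted level (1.4 N ≈ its weight). The wrist view shows the handle between the pads, with its tail end at (283,108). The wrist camera can measure how it sits in the hand.

```bash
python3 - <<'E'
from h import *
np.set_printoptions(precision=2,suppress=True)
for tag,tcp in(("g1",[458.513,259.52,18.51]),("g2",[458.35,259.41,59.71])):
    im,d,m=load(tag);X=pts(m,d)
    R=Ro.from_quat(toolq(-.025),scalar_first=True).as_matrix()
    T=(X-tcp)@R   # tool coords
    g=im.astype(int); mk=(g.mean(2)>110)&(np.ptp(g,axis=2)<50)
    n,l,st,ce=cv2.connectedComponentsWithStats(mk.astype(np.uint8)); c=l==l[180,283]
    sel=c.copy(); sel[228:]=0
    sel&=abs(T[...,1]+29)<4
    P=T[sel];print(tag,len(P),P.min(0),P.max(0))
    rc=cv2.minAreaRect(P[:,[0,2]].astype(np.float32));print(rc)
    # height profile pitch
    print("pitch",np.polyfit(P[:,0],P[:,1],1),"yaw",np.polyfit(P[:,0],P[:,2],1))
    zt=tcp[2]+29
    for v in range(int(np.where(c[:,283])[0].min())-2,228,10):
        cc=np.where(c[v])[0]
        if len(cc): 
            a=(plane(m,cc.min()-.5,v,zt)-tcp)@R;b=(plane(m,cc.max()+.5,v,zt)-tcp)@R;print(v,cc.min(),cc.max(),a[[0,2]],b[[0,2]])
E
```

```text
g1 3558 [-82.5  -30.99  -7.28] [-25.96 -25.06   6.73]
((-54.249916076660156, -0.16527128219604492), (56.506141662597656, 14.00589370727539), 0.299127995967865)
pitch [ -0.   -28.71] yaw [ 0.  -0.1]
114 257 307 [-79.01 -11.21] [-79.    11.12]
124 258 306 [-74.78 -10.87] [-74.77  10.77]
134 267 297 [-70.48  -6.95] [-70.48   6.86]
144 267 297 [-66.11  -7.01] [-66.1    6.91]
154 267 297 [-61.66  -7.07] [-61.66   6.97]
164 268 296 [-57.14  -6.67] [-57.13   6.58]
174 268 296 [-52.53  -6.73] [-52.53   6.63]
184 268 296 [-47.85  -6.79] [-47.84   6.69]
194 268 296 [-43.08  -6.85] [-43.08   6.75]
204 268 296 [-38.23  -6.91] [-38.22   6.81]
214 268 296 [-33.29  -6.98] [-33.28   6.87]
224 268 296 [-28.26  -7.04] [-28.25   6.93]
g2 3545 [-82.46 -31.27  -7.25] [-25.82 -25.19   6.79]
((-54.16596221923828, -0.0825200080871582), (56.589237213134766, 14.040428161621094), 0.40387746691703796)
pitch [ -0.  -28.7] yaw [ 0.   -0.07]
114 257 307 [-78.98 -11.18] [-78.97  11.16]
124 258 306 [-74.75 -10.83] [-74.74  10.81]
134 267 297 [-70.45  -6.92] [-70.45   6.89]
144 267 297 [-66.08  -6.97] [-66.07   6.95]
154 268 296 [-61.63  -6.58] [-61.62   6.56]
164 268 296 [-57.1   -6.64] [-57.1    6.61]
174 268 296 [-52.5  -6.7] [-52.5    6.67]
184 268 296 [-47.81  -6.76] [-47.81   6.73]
194 268 296 [-43.05  -6.82] [-43.04   6.79]
204 268 296 [-38.19  -6.88] [-38.19   6.85]
214 268 296 [-33.25  -6.94] [-33.25   6.91]
224 268 296 [-28.22  -7.01] [-28.22   6.97]
```

```bash
cat >> h.py <<'E'
RC=np.array([595.1,43.7]); PX=35.6
def tcp_for(c,yaw,z,px=None):
    px=PX if px is None else px
    return [c[0]-px*np.cos(yaw),c[1]-px*np.sin(yaw),z]
E
python3 - <<'E'
from h import *
from rig import ctrl,ik,sense
np.set_printoptions(precision=3,suppress=True)
ctrl.move_linear([458.5,259.5,125],speed=150)
y=-0.19
ctrl.move_ptp(tcp_for(RC,y,105),toolq(y));ctrl.dwell(.3)
snap("wrist","h1");snap("scene","h1s");snap("side","h1d")
f0=sense();print(f0["ee_pos"],f0["contact_force"],f0["wrist_torque"])
print(ctrl.move_linear(tcp_for(RC,y,86),speed=40,force_limit=3))
print(ctrl.move_linear(tcp_for(RC,y,72),speed=12,force_limit=2.5));ctrl.dwell(.15)
s=sense();print(s["clock"],s["ee_pos"],s["contact_force"]-f0["contact_force"],s["wrist_torque"]-f0["wrist_torque"])
snap("side","i1d");snap("scene","i1s")
E
python3 - <<'E'
import cv2,numpy as np
a=[cv2.resize(cv2.imread(f"pics/{n}.png")[r:r+150,c:c+200],None,fx=2,fy=2,interpolation=cv2.INTER_CUBIC) for n,r,c in(("h1d",140,170),("h1s",130,190),("i1d",140,170),("i1s",130,190))]
cv2.imwrite("pics/m1.png",np.vstack([np.hstack(a[:2]),np.hstack(a[2:])]))
E
```

```text
[560.073  50.945 105.137] [ 1.033 -0.041 -1.812] [-0.019 -0.014  0.016]
False
True
11.9 [559.977  50.412  72.647] [-0.911 -0.005  4.777] [ 0.013 -0.275 -0.016]
```

View pics/m1.png

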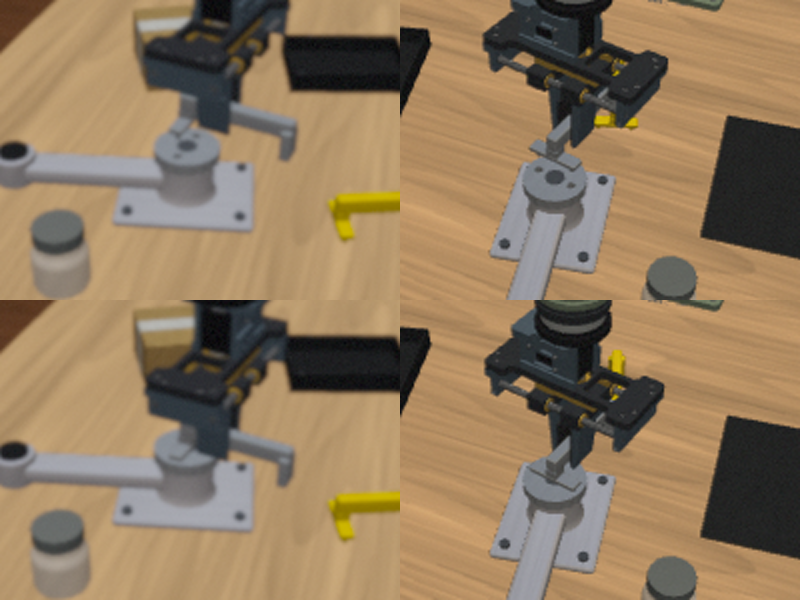

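First contact came at TCP z 72.6, where the bar-on-ring depth is about 73.5 (pins merely on the face would stop at 82.5). Both side and scene crops show the cross-bar flush on the ring, so the pins are fully in. I'll turn in small steps and watch the moment about the ring axis.

```bash
cat > turn.py <<'E'
from h import *
from rig import ctrl,ik,sense
import json
np.set_printoptions(precision=2,suppress=True)
F0=np.array([1.033,-.041,-1.812]);T0=np.array([-.019,-.014,.016])
def read():
    s=sense();f=s["contact_force"]-F0;t=s["wrist_torque"]-T0
    r=s["ee_pos"][:2]-RC; M=t[2]+(r[0]*f[1]-r[1]*f[0])/1000
    R=Ro.from_quat(s["tool_rot"],scalar_first=True).as_matrix(); yaw=np.arctan2(R[1,0],R[0,0])
    return s,f,t,M,yaw
def turn(y0,y1,step,z,Mmax,settle=.08):
    y=y0;sg=np.sign(y1-y0)
    while sg*(y1-y)>1e-6:
        y=y+sg*min(step,abs(y1-y))
        hit=ctrl.move_linear(tcp_for(RC,y,z),toolq(y),speed=12,force_limit=20);ctrl.dwell(settle)
        s,f,t,M,yaw=read();print(f"{s['clock']:.2f} cmd {y:.3f} yaw {yaw:.3f} z {s['ee_pos'][2]:.2f}",f,"tz %.3f M %.3f"%(t[2],M),hit)
        if hit or abs(M)>Mmax or np.hypot(f[0],f[1])>25: print("BREAK");break
    return y
E
python3 - <<'E'
from turn import *
print(read()[1:])
turn(-.19,-.39,.04,72.9,.5)
E
```

```text
(array([ 0.45, -0.07,  5.9 ]), array([ 0.05, -0.43, -0.02]), np.float64(-0.01641221869281311), np.float64(-0.18998897377920457))
12.41 cmd -0.230 yaw -0.230 z 72.83 [-1.4   0.24  4.4 ] tz -0.104 M -0.101 False
12.76 cmd -0.270 yaw -0.269 z 72.89 [-0.13 -1.    3.45] tz 0.124 M 0.160 False
13.11 cmd -0.310 yaw -0.309 z 72.90 [-1.01 -1.38  5.25] tz 0.089 M 0.146 False
13.46 cmd -0.350 yaw -0.349 z 72.89 [-0.48 -3.59  4.21] tz 0.170 M 0.296 False
13.81 cmd -0.390 yaw -0.389 z 72.92 [ 0.89 -3.73  4.64] tz 0.105 M 0.216 False
```

```bash
python3 - <<'E'
from turn import *
turn(-.39,-.67,.04,72.9,.55)
snap("wrist","t1");snap("scene","t1s");snap("side","t1d")
E
python3 - <<'E'
import cv2,numpy as np
a=[cv2.resize(cv2.imread(f"pics/{n}.png")[r:r+150,c:c+200],None,fx=2,fy=2,interpolation=cv2.INTER_CUBIC) for n,r,c in(("t1d",140,170),("t1s",130,190))]
cv2.imwrite("pics/m2.png",np.hstack(a))
E
```

```text
14.16 cmd -0.430 yaw -0.429 z 72.93 [ 0.17 -4.6   4.5 ] tz 0.018 M 0.164 False
14.51 cmd -0.470 yaw -0.469 z 72.92 [ 0.76 -3.64  4.15] tz 0.093 M 0.196 False
14.86 cmd -0.510 yaw -0.509 z 72.90 [ 0.28 -4.    4.45] tz 0.021 M 0.140 False
15.21 cmd -0.550 yaw -0.549 z 72.89 [-1.01 -5.1   3.7 ] tz 0.085 M 0.259 False
15.56 cmd -0.590 yaw -0.589 z 72.89 [ 1.09 -4.7   4.21] tz 0.013 M 0.131 False
15.91 cmd -0.630 yaw -0.629 z 72.88 [ 0.43 -4.73  4.05] tz 0.071 M 0.198 False
16.26 cmd -0.670 yaw -0.669 z 72.88 [-0.16 -5.05  3.52] tz 0.024 M 0.168 False
```

View pics/m2.png

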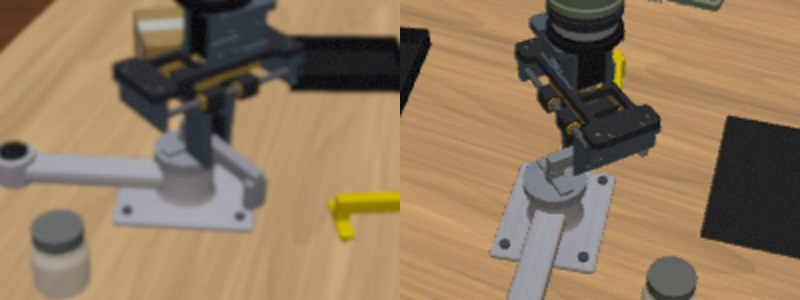

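Still flush and turning with steady moment. Smaller steps now towards the stop.

```bash
python3 - <<'E'
from turn import *
def rd():
    L=[]
    for _ in range(5): ctrl.dwell(.03);L.append(read())
    return L[-1][0],np.mean([l[1] for l in L],0),np.mean([l[2] for l in L],0),np.mean([l[3] for l in L]),L[-1][4]
y=-.67
while y>-.90:
    y-=.015
    hit=ctrl.move_linear(tcp_for(RC,y,72.9),toolq(y),speed=6,force_limit=20)
    s,f,t,M,yaw=rd();print(f"{s['clock']:.2f} cmd {y:.3f} yaw {yaw:.3f} z {s['ee_pos'][2]:.2f}",f,"tz %.3f M %.3f"%(t[2],M),hit)
    if hit or M>.42 or np.hypot(f[0],f[1])>14: print("BREAK");break
E
```

```text
16.82 cmd -0.685 yaw -0.684 z 72.87 [ 0.05 -4.77  4.17] tz 0.102 M 0.233 False
17.24 cmd -0.700 yaw -0.699 z 72.88 [ 0.35 -4.92  4.13] tz 0.093 M 0.219 False
17.66 cmd -0.715 yaw -0.714 z 72.88 [ 0.46 -4.85  3.94] tz 0.101 M 0.220 False
18.07 cmd -0.730 yaw -0.729 z 72.87 [ 0.22 -4.81  3.72] tz 0.113 M 0.236 False
18.49 cmd -0.745 yaw -0.744 z 72.88 [ 0.18 -5.14  3.99] tz 0.119 M 0.250 False
18.91 cmd -0.760 yaw -0.759 z 72.88 [-0.17 -5.27  4.06] tz 0.093 M 0.233 False
19.32 cmd -0.775 yaw -0.775 z 72.88 [ 0.14 -5.34  4.32] tz 0.123 M 0.256 False
19.74 cmd -0.790 yaw -0.790 z 72.86 [ 0.01 -5.27  3.92] tz 0.124 M 0.257 False
20.16 cmd -0.805 yaw -0.805 z 72.85 [ 0.13 -4.98  4.1 ] tz 0.131 M 0.252 False
20.57 cmd -0.820 yaw -0.819 z 72.86 [ 0.15 -4.89  4.04] tz 0.140 M 0.255 False
20.99 cmd -0.835 yaw -0.834 z 72.84 [-0.09 -5.12  4.21] tz 0.220 M 0.345 False
21.41 cmd -0.850 yaw -0.848 z 72.84 [-0.23 -4.87  4.32] tz 0.449 M 0.570 False
BREAK
```

The moment was steady at about 0.25 N·m, then rose to 0.57 over the last 0.03 rad, so that's the stop. I'll relieve it by backing off inside the pin play, then lift off and check the ring.

```bash
python3 - <<'E'
from turn import *
turn(-.85,-.78,.0175,72.9,.45,.15)
E
```

```text
21.81 cmd -0.833 yaw -0.832 z 72.87 [-0.52 -5.49  4.44] tz 0.162 M 0.307 False
22.21 cmd -0.815 yaw -0.815 z 72.87 [-0.09 -3.5   4.14] tz 0.048 M 0.136 False
22.61 cmd -0.798 yaw -0.798 z 72.93 [ 0.74 -0.93  3.39] tz 0.060 M 0.064 False
23.01 cmd -0.780 yaw -0.780 z 72.89 [-1.23  1.32  4.54] tz 0.089 M 0.086 False
```

```bash
python3 - <<'E'
from turn import *
y=-.78
print(ctrl.move_linear(tcp_for(RC,y,80),speed=25,force_limit=8))
print(read()[1:])
print(ctrl.move_linear(tcp_for(RC,y,105),speed=60,force_limit=8));ctrl.dwell(.1)
print(read()[1:])
ctrl.move_linear(tcp_for(RC,y,150),speed=120)
ctrl.move_ptp([645,157,165],toolq(-.025));ctrl.dwell(.25)
im,d,m=snap("wrist","r2");print(sense()["clock"])
g=cv2.cvtColor(im,cv2.COLOR_RGB2GRAY)
c=proj(m,[*RC,68]);print(c)
yy,xx=np.mgrid[:420,:560]
mask=((g<95)&(np.hypot(xx-c[0],yy-c[1])<36)).astype(np.uint8)
n,l,st,ce=cv2.connectedComponentsWithStats(mask)
for i in range(1,n):
    if st[i,4]>20: print(st[i],ce[i],plane(m,*ce[i],68))
E
```

```text
False
(array([-2.08, -0.08,  0.01]), array([-0.05, -0.03, -0.04]), np.float64(0.010282732766727809), np.float64(-0.7801736773528278))
False
(array([-0.84, -0.56,  0.44]), array([-0.01, -0.  , -0.04]), np.float64(-0.002794133544959651), np.float64(-0.779983010648006))
25.5917
[149.36 157.13]
[123 135  10  10  77] [127.62 139.75] [580.09  27.42  68.  ]
[137 145  25  25 489] [149.02 157.13] [595.09  43.41  68.  ]
[166 170  10   9  71] [170.32 174.03] [610.12  59.86  68.  ]
```

View pics/r2.png

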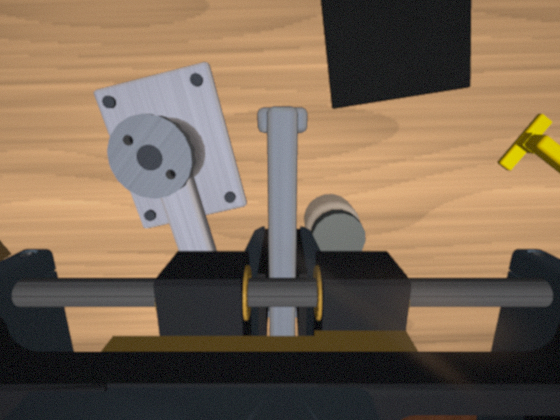

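The picture shows the ring at (149,157) with holes at (128,140) and (170,174). The hole line is now at yaw −0.747, so it has turned 0.555 rad, which matches the stop at 0.55. The spanner sits in the hand as before, with its tail at (283,108). Now returning it.

```bash
python3 - <<'E'
from turn import *
q=toolq(-.025)
ctrl.move_ptp([458.5,259.5,110],q)
ctrl.move_linear([458.5,259.5,28],speed=80,force_limit=8);ctrl.dwell(.15)
print(read()[0]["ee_pos"],read()[1])
print(ctrl.move_linear([458.5,259.5,17.8],speed=10,force_limit=2.5));ctrl.dwell(.2)
s,f,t,M,yaw=read();print(s["clock"],s["ee_pos"],f,t)
snap("side","p1d");snap("wrist","p1")
E
```

```text
[458.8  259.68  28.52] [-0.61  0.93  0.1 ]
True
28.8833 [458.43 259.43  18.39] [-0.33 -0.29  7.1 ] [ 0.01  0.06 -0.01]
```

View pics/p1d.png

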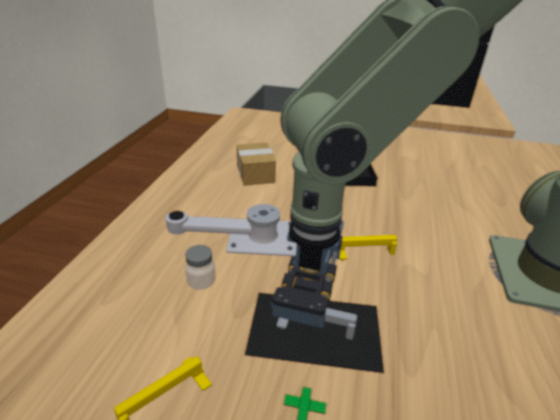

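The spanner is down on the mat at the grasp height (18.4), with its foot at (283,322) and tail at (351,330), both on the mat. Releasing and retreating.

```bash
python3 - <<'E'
from turn import *
ctrl.release();ctrl.dwell(.2)
ctrl.move_linear([458.5,259.5,110],speed=80);
ctrl.move_ptp([520,261,130],toolq(0.0));ctrl.dwell(.25)
snap("wrist","e1")
ctrl.move_ptp([300,400,260],toolq(0.0));ctrl.dwell(.2)
snap("scene","e1s");snap("side","e1d");print(sense()["clock"],sense()["contact_force"])
im,d,m=load("e1");X=pts(m,d)
g=im.astype(int);mk=(g.mean(2)>95)&(np.ptp(g,axis=2)<40);mk[:,:200]=0;mk[:,360:]=0;mk[212:]=0
P=X[mk&(abs(X[...,2]-47)<2.5)];print(len(P),np.median(P[:,2]),cv2.minAreaRect(P[:,:2].astype(np.float32)))
a,_,m=load("scene0");b,_,_=load("e1s")
for n,u,v in[("ring",267,219)]:pass
df=cv2.absdiff(a,b).max(2);cv2.imwrite("pics/diff.png",np.hstack([cv2.resize(b[...,::-1],(400,300)),cv2.cvtColor(cv2.resize(df,(400,300)),cv2.COLOR_GRAY2BGR)*2]))
E
```

```text
33.8 [ 0.8   0.08 -0.57]
2841 47.128817416832405 ((438.58880615234375, 259.6990966796875), (13.926484107971191, 125.18177032470703), 88.66691589355469)
```

View pics/e1s.png

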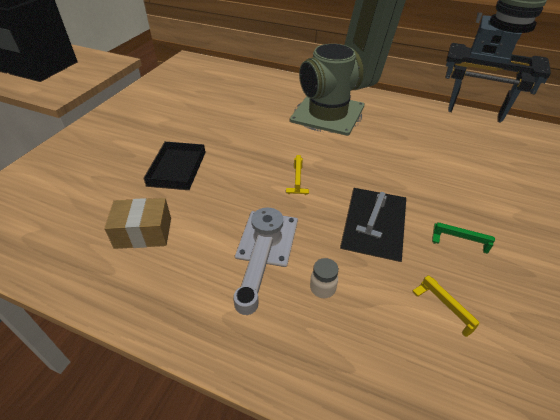

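View pics/diff.png

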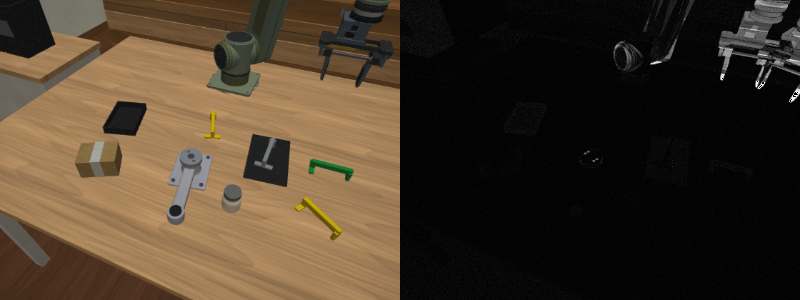

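View pics/e1.png

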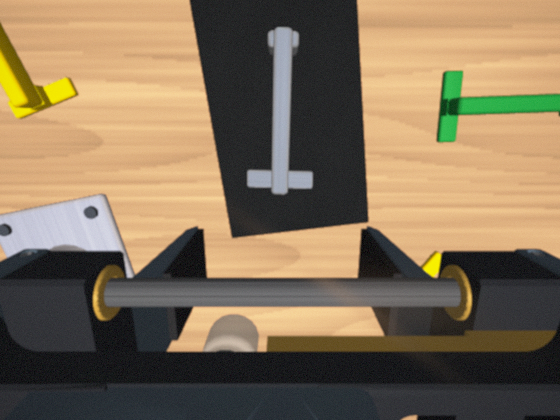

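The difference image shows only the ring's holes and the arm changed. The spanner is standing on the mat with its top at z 47, within about 0.2 mm of where it started.

```bash
python3 -c "
from rig import ctrl
ctrl.finish_job()"
```

```text
the job is handed in; nothing more can be done
```

The job is done and handed in at about 34 s on the robot's clock: the ring is against its stop and the spanner is back on its mat.

- **Seating:** I lowered the spanner onto the ring with a 2.5 N stop. Both pins went fully in on the first try, with the cross-bar flush on the ring and 5–6 N of pressing force after it stopped.
- **Turning:** The ring turned clockwise at a steady 0.25 N·m or so. The moment then rose to 0.57 N·m at the stop, where I stopped turning and backed off within the pin play. The wrist camera shows the ring turned 0.555 rad, against 0.55 at the stop.
- **Putting back:** The spanner stands on the mat within about 0.2 mm of where it started, with its top at 47 mm. I let go and moved the arm clear.
- **Other things:** Comparing the scene before and after, only the ring's holes and the arm changed.

No check failed. One reading ran higher than intended: the set-down force on the mat settled at about 7 N, although the stop was set at 2.5 N.

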